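# Lift the keyed canister out of its row

## Robot

A 6-joint arm with a two-finger parallel gripper is mounted at the origin on the work surface. World frame = base frame: x ahead of the robot, y to its left, z up, the work surface at z = 0. Lengths are in mm, angles in rad, forces in N, time in s.
With the tool pointing down it reaches from about 300 to 775 mm from the base axis. Payload 14.6 kg.
Tool frame: the origin (TCP) lies between the finger pads; the fingertips stand 19 mm ahead of it and the grasp point (between the pads) is the TCP; z points along the fingers, y is the line along which they close (so a half turn about z gives the same grasp; the last joint's range is limited). The gripper opens to 94 mm and grips with 3 to 60 N. Pads are 16 mm wide; open, the fingers measure 119 mm over their backs; the gripper's body (75 mm by 177 mm) begins 78 mm behind the grasp point.
Start: joints at [-1.19, 0.3, 1.521, -0, 1.321, -0.067], TCP at [238.133, -495.764, 224.446] pointing down, gripper open.
Joint ranges: [-3.03, 3.03], [-0.79, 2.21], [0.23, 2.52], [-1.04, 4.18], [0, 3.07], [-2.55, 2.55]. Speed limits (rad/s): [2.22, 2.22, 2.57, 3.14, 3.14, 3.14].

## Interface

Orientations are given as [roll, pitch, yaw] about the fixed x, y, z axes, in that order (R = Rz(yaw) Ry(pitch) Rx(roll)).
In Python, from cell import monitor, imaging, job, find_in, trace gives the robot as it stands. The module is installed in compiled form; this text tells all that it offers.
- The arm moves only by the tool arm_command, never from a script. Its argument "steps" is a list of rows, each a list of 5 numbers: the opening, from 0 (shut) to 1 (fully open), then the shift along the tool's x, y, z in mm, then the turn about the tool's z in degrees. In form: [[gripper, dx, dy, dz, turn], ...]. A call has 1 to 20 rows; each row is the pose to reach, as a shift and turn from the pose commanded when the call began, along the tool's axes at that moment; what a row does not reach only later rows make up. A row lasts 1/8 s, in which the tool goes at most 62.5 mm and 10.7 degrees, less where a joint would pass 70% of its speed; a pose out of reach is approached as far as the arm can. A call with a gripper value outside its range is refused whole. The fingers move at their own pace and stop on an object; "force" is the grip in N (left out, the last holds). Time passes only in rows, so rows that repeat a pose let the fingers close. It gives the time, the measured TCP pose, the force, the opening and the grip force at its end, in the units of the state.
- monitor.read_state(): the state, without advancing time (a new reading comes with each control period).
- imaging.camera(name): name is "scene" or "top" or "wrist"; returns a dict with "img" (480x640x3 uint8, red, green, blue), "mtx" (3x3 intrinsics, pixels), "view" (4x4, takes a point from world to camera coordinates). Camera axes: x right, y down, z forward; pixel columns grow to the right and rows downward; lengths in mm; the calibration is good to about 2 mm. A picture is of the moment at which its call begins. There is no depth.
- job.sign_off(): hands the job in; it is judged then, once.
Trained networks look in a picture, given as the dict that the camera call returned (one of the last four; its "shot" number tells which), for a name from the list of things; names that differ only in an ending like _2 or _b are one class to them, and where a whole thing is asked for, a point or a joint stands for the part that bears it (a point fixed in the world has none). Each returns a list of dicts, best first, with "p" (0 to 1); they miss things now and then, are a little off and sometimes report something else, mostly with a low value. They report only what shows in the picture. A call takes as long as a camera call.
- find_in(picture, target): "rect" ([centre column, centre row, width, height] in pixels, round what is visible of it).
- trace(picture, target): "region" (480x640 bool, what is visible of it) and "rect" ([centre column, centre row, width, height] in pixels, round what is visible of it).
The state is a dict: "clock": time; "joints": joint angles; "qd": joint speeds; "effort": joint torques, N m; "eef_pos": TCP position; "eef_rot": TCP orientation; "wrist_force": force on the tool from outside, world axes, zero at the start; "moment": the same for the moment, N m; "finger_gap": finger opening in mm; "finger_force": force on a finger pad.
Only numpy, scipy, OpenCV 4.12 (cv2) and the standard library are available. Lean on these libraries where they do the work, as an engineer would, in place of code of your own. Each camera call takes 0.05 s, during which the arm holds its last target. There are 200 camera calls.

## Task

Three white canisters stand keyed together in the wooden rack. Lift the one with the tall, narrow bar handle straight up until it is clear of its neighbours, then stand it upright on the floor of the aluminium loaf pan, set down gently and not dropped, and let go. Leave the other two canisters in their places and the pan where it is.

Things in the scene. Friction and masses are not known exactly. Their poses are not given: they have to be found in the camera images.
- bar_center (a point): Canister to move, 0.3 kg, in any place of the row: body 56 (x) x 54 x 75 mm high, bar handle 16 (x) x 32 x 40 mm on top. Point: on the handle's vertical axis, 59 mm above the underside, 59 below the handle's top. z up, y along the row, x across it (free sides: pinch there). A T key on its +y face and a slot in its -y face lock it, 2 mm play, until raised 76 mm. Plan with key 56 x 70, centred on the point.
- round_center (a point): Neighbour that stays: same body and keys, but a round knob 32 mm across and 40 mm tall on its lid (118 mm high overall). Point on the knob's axis, 59 mm above its underside; axes as for the bar-handled canister. The row's places are 56 mm apart; the rack's floor is 8 mm above the worktop.
- low_center (a point): Neighbour that stays: same body and keys, but only a low round button, 32 mm across and 12 mm tall, on its lid (90 mm high overall). Point on the button's axis, 45 mm above its underside; axes as for the bar-handled canister.
- pan: Loose, empty, open loaf pan of aluminium, 250 (x) x 120 (y) x 65 mm high, 0.45 kg, upright 3 mm walls, a 6 mm lip outside its rim. Origin at the centre of its underside on the worktop, z up; its inner floor is 3 mm above the origin.

How it is judged (in metres and radians):
On the way:
1. the bar-handled canister is raised at least 80 mm, straight up (not more than about 70 mm to the side), free of its neighbours (height (world z) of bar_center above 0.147 m and distance of bar_center from where it was at the start of the episode below 0.11 m).
At the end, for the whole second after the job is handed in: The bar-handled canister stands on the floor of the loaf pan, upright within 10 degrees, released and at rest; the pan stands flat within 40 mm of where it was; the other two canisters are within 20 mm of where they were (x of bar_center in the frame of pan between -0.1 and 0.1 m and y of bar_center in the frame of pan between -0.04 and 0.04 m and z of bar_center in the frame of pan between 0.055 and 0.07 m and angle between bar_center's own z axis and vertical below 0.17 rad and linear speed of can_bar below 0.02 m/s and distance of pan from where it was at the start of the episode below 0.04 m and angle between pan's own z axis and vertical below 0.1 rad and distance of each of round_center, low_center from where it was at the start of the episode below 0.02 m); the robot touches nothing.
It fails at once if a neighbouring canister is moved more than 25 mm or tipped over 20 degrees (distance of any of round_center, low_center from where it was at the start of the episode above 0.025 m or angle between any of round_center, low_center's own z axis and vertical above 0.35 rad).
It fails at once if the canister is dropped into the pan (faster than 0.6 m/s, a fall of about 20 mm, close above the floor) (x of bar_center in the frame of pan between -0.12 and 0.12 m and y of bar_center in the frame of pan between -0.06 and 0.06 m and z of bar_center in the frame of pan below 0.11 m and linear speed of can_bar above 0.6 m/s).
It also fails if it takes over 42 s, if anything falls off the work surface, if the arm or the gripper's body presses on something with over 40 N, if the wrist force passes 120 N, or if a joint passes its speed limit or range.

## Working session

There is one attempt and no reset: what is moved stays moved. The work goes in short steps, Python scripts to look and compute and a tool call to move; the robot and the scene stay as the last step left them, time stands still between calls to the robot, and variables do not carry over. Pictures are saved under pics/ and viewed, at most 10 in all, crops included, and the job is handed in when it is done.

Besides the shell and the picture viewer there is one more tool, called after "Call:" in YAML: its name, and indented under it one key for each argument. arm_command: Moves the arm, as the interface text tells. Its arguments: {"type":"object","properties":{"steps":{"type":"array","items":{"type":"array","items":{"type":"number"}}},"force":{"type":"number"}},"required":["steps"]}

```bash
mkdir -p pics; cat > h.py <<'E'
import cv2, numpy as np
from cell import monitor, imaging, job, find_in, trace
def save(d,n): cv2.imwrite('pics/'+n+'.png', d['img'][:,:,::-1])
def ray(d,uv,z):
    K,V=np.array(d['mtx']),np.array(d['view']); R,t=V[:3,:3],V[:3,3]
    o=-R.T@t; r=R.T@np.linalg.solve(K,[uv[0],uv[1],1]); return o+r*(z-o[2])/r[2]
def proj(d,p):
    K,V=np.array(d['mtx']),np.array(d['view']); q=K@(V[:3,:3]@np.array(p,float)+V[:3,3]); return q[:2]/q[2]
E
python3 - <<'E'
from h import *
print(monitor.read_state())
for n in ('top','scene'):
    d=imaging.camera(n); save(d,n+'0')
    V=np.array(d['view']); print(n,-V[:3,:3].T@V[:3,3],V[2,:3])
    for t in ('bar_center','round_center','low_center','pan'):
        for f in find_in(d,t)[:3]: print(t,round(f['p'],2),np.round(f['rect'],1))
E
```

```text
{'clock': 0.0, 'joints': array([-1.18958288e+00,  3.00470547e-01,  1.52158922e+00,  7.92000761e-06,
        1.32071391e+00, -6.66052684e-02]), 'qd': array([-0.00088419,  0.00054447, -0.00076712,  0.0002068 , -0.00049326,
       -0.00037626]), 'effort': array([ 1.60380077e-04, -5.31801796e+01, -3.52737164e+01,  7.08625861e-02,
        2.43458507e-02, -9.96462586e-05]), 'eef_pos': array([ 238.05428357, -495.53770035,  223.88318305]), 'eef_rot': array([-3.14041476e+00, -8.62585403e-05,  4.47816699e-01]), 'wrist_force': array([-0.20516497,  0.1237184 ,  0.09714155]), 'moment': array([ 0.04473243, -0.01334746, -0.00364412]), 'finger_force': 0.0, 'finger_gap': 93.99970956045775}
top [440.12065443  -8.09601971 928.66245922] [ 0.1490239   0.00752359 -0.98880497]
bar_center 0.82 [420.8 269.5  45.9  37.6]
round_center 0.95 [458.4 268.7  44.9  36.6]
round_center 0.56 [492.4 262.4  40.1  38.7]
low_center 0.87 [491.4 265.3  43.7  42.2]
pan 0.65 [214.  257.6  99.2 162.5]
scene [1151.08942055  -88.40184525  736.68337482] [-0.66616157  0.08865983 -0.74051887]
bar_center 0.72 [231.4 250.9  43.8  66.6]
round_center 0.7 [200.2 250.6  43.4  63.6]
low_center 0.78 [166.7 262.9  43.6  54.9]
pan 0.68 [433.5 249.9 126.7 135. ]
```

View pics/top0.png

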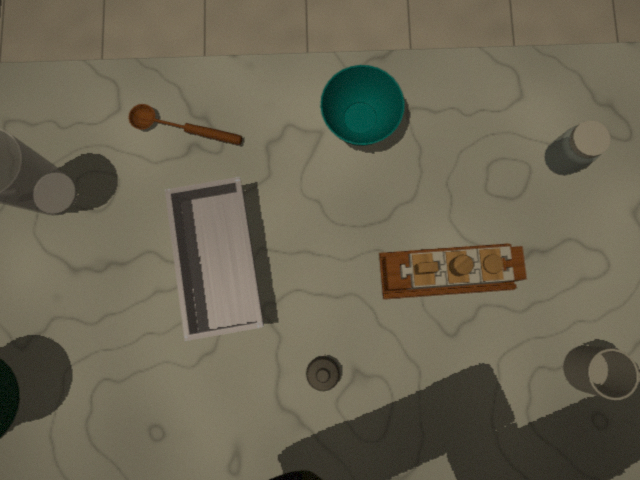

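View pics/scene0.png

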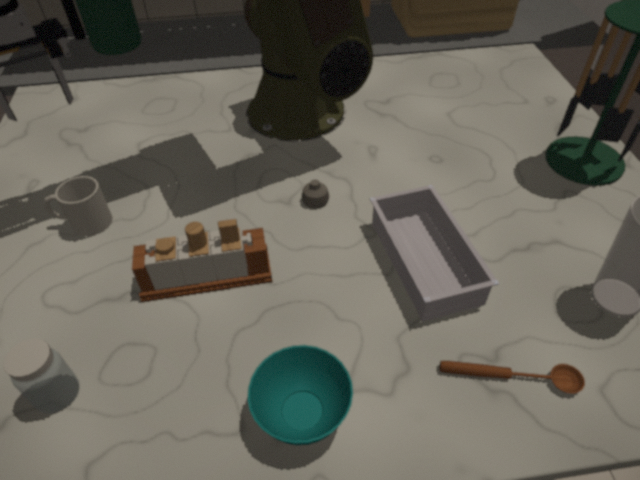

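The top view shows the bar canister at the +y end of the row (about 427,267), then the round (461,265) and the low one (492,263). The pan is at about (214,258). The scene view agrees. I'll zoom in for orientation.

```bash
python3 - <<'E'
from h import *
d=imaging.camera('top'); e=imaging.camera('scene')
a=cv2.resize(d['img'][230:310,370:535],None,fx=4.8,fy=4.8,interpolation=cv2.INTER_CUBIC)
cv2.imwrite('pics/c1.png',a[:,:,::-1])
a=cv2.resize(e['img'][205:305,125:280],None,fx=5,fy=5,interpolation=cv2.INTER_CUBIC)
cv2.imwrite('pics/c2.png',a[:,:,::-1])
# pan rim corners
for n,x in (('top',d),('scene',e)):
    for f in trace(x,'pan')[:1]:
        m=f['region'].astype(np.uint8); c=max(cv2.findContours(m,0,2)[0],key=cv2.contourArea)
        b=cv2.boxPoints(cv2.minAreaRect(c)); print(n,f['p'],b.round(1).tolist())
        if n=='top': print([ray(x,q,65).round(1) for q in b])
E
```

```text
top 0.69 [[161.39999389648438, 188.60000610351562], [242.0, 176.1999969482422], [265.20001220703125, 328.20001220703125], [184.6999969482422, 340.5]]
[array([667.5, 273. ,  65. ]), array([685.2, 132.9,  65. ]), array([423.7,  95.5,  65. ]), array([407.3, 229.4,  65. ])]
scene 0.72 [[360.8999938964844, 203.8000030517578], [436.3999938964844, 164.6999969482422], [503.20001220703125, 294.0], [427.79998779296875, 333.1000061035156]]
```

View pics/c1.png

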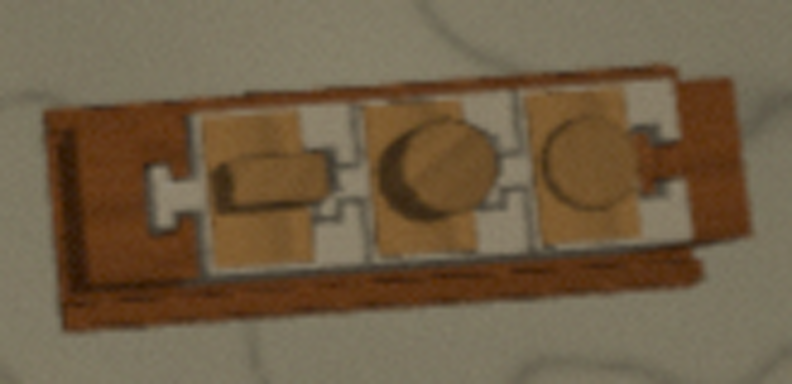

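View pics/c2.png

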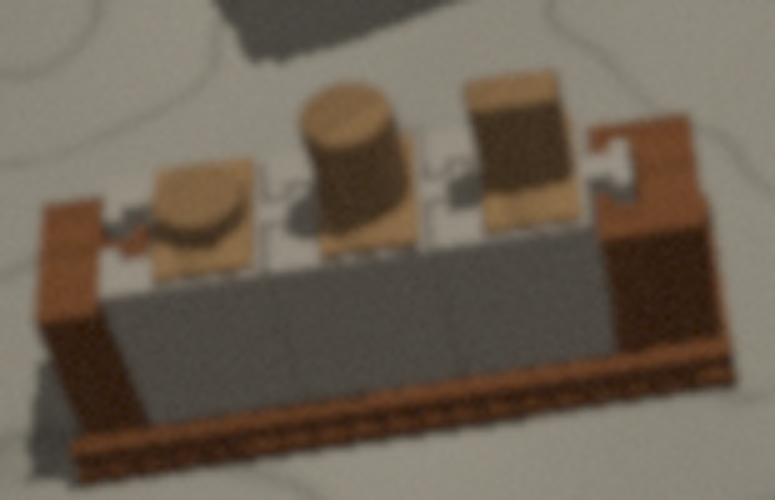

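The crops show the bar handle's top face centred at about (428.5,267.5) in the top view and (227.4,223.4) in the scene view. The canister tops' edges give the row direction.

```bash
python3 - <<'E'
from h import *
d=imaging.camera('top'); e=imaging.camera('scene')
T=lambda u,v:(370+u/4.8-.5+.1,230+v/4.8-.4); S=lambda u,v:(125+u/5-.4,205+v/5-.4)
print('handle top',ray(d,T(281,180),126),ray(e,S(512,90),126))
for c,z in (((195,115),83),((675,80),83),((210,275),83),((690,243),83)): print('T',ray(d,T(*c),z))
for c in ((105,298),(595,228)): print('S',ray(e,S(*c),83))
print('round',ray(d,T(450,160),126),ray(e,S(349,106),126))
print('low',ray(d,T(586,157),98),ray(e,S(197,200),98))
# pan fit: rim outer 262x132 at z=65 & walls; joint reprojection in both views
from scipy.optimize import least_squares
reg={}
for n,x in (('t',d),('s',e)):
    f=trace(x,'pan')[0]; m=f['region'].astype(np.uint8); reg[n]=(x,m)
def sil(x,p):
    c,s=np.cos(p[2]),np.sin(p[2]); P=[]
    for z,a,b in ((65,131,66),(0,125,60)):
        for i in(-1,1):
            for j in(-1,1): P.append(proj(x,[p[0]+c*i*a-s*j*b,p[1]+s*i*a+c*j*b,z]))
    m=np.zeros((480,640),np.uint8); cv2.fillConvexPoly(m,cv2.convexHull(np.round(np.array(P)*16).astype(np.int32)),1,shift=4); return m
from scipy.optimize import minimize
for ks in ('t','s','ts'):
    f=lambda p:sum(1-(sil(reg[k][0],p)&reg[k][1]).sum()/(sil(reg[k][0],p)|reg[k][1]).sum() for k in ks)
    r=minimize(f,[545,183,.13],method='Nelder-Mead',options=dict(initial_simplex=[[545,183,.13],[560,183,.13],[545,195,.13],[545,183,.25]]))
    print(ks,r.x,r.fun)
E
```

```text
handle top [ 512.1472633  -168.26775036  126.        ] [ 514.95156062 -166.26680035  126.        ]
T [ 539.34028735 -148.56640525   83.        ]
T [ 546.65945668 -314.48359279   83.        ]
T [ 484.17148642 -150.73167801   83.        ]
T [ 490.40726121 -314.95532181   83.        ]
S [ 548.75253435 -309.89359507   83.        ]
S [ 542.74590337 -144.87594422   83.        ]
round [ 517.09538042 -223.65147515  126.        ] [ 513.94260559 -220.84891031  126.        ]
low [ 519.46859774 -276.98570883   98.        ] [ 522.39409717 -277.37463404   98.        ]
t [5.45376775e+02 1.82639466e+02 1.49714634e-01] 0.027225301597652463
s [5.46223701e+02 1.85370233e+02 1.43526638e-01] 0.023805025505384436
ts [5.46416154e+02 1.84294539e+02 1.47506504e-01] 0.05575871655973219
```

Call:
arm_command:
  steps:
    - [1,49,-22,0,-8]
    - [1,98,-44,0,-16]
    - [1,147,-66,0,-25]
    - [1,195,-88,0,-33]
    - [1,244,-110,0,-42]
    - [1,293,-133,0,-50]
    - [1,342,-155,0,-58]
    - [1,390,-177,0,-66.6]
    - [1,390,-177,0,-66.6]
    - [1,390,-177,0,-66.6]
    - [1,390,-177,0,-66.6]

```text
clock: 2.28
eef_pos: [512.5, -168.3, 224.6]
eef_rot: [3.141, 0.0, 1.608]
wrist_force: [0.4, -0.6, 0.2]
finger_gap: 94.1
finger_force: 0.0
```

```bash
python3 - <<'E'
from h import *
s=monitor.read_state(); print(s['clock'],s['eef_pos'],s['eef_rot'],s['wrist_force'])
d=imaging.camera('wrist'); save(d,'w1')
for p in ([513.5,-167,126],): print(proj(d,p))
V=np.array(d['view']); print(-V[:3,:3].T@V[:3,3],V[2,:3])
E
```

```text
2.275 [ 512.48725967 -168.31869715  224.57258938] [3.14149951e+00 1.40699687e-04 1.60791504e+00] [ 0.42700248 -0.58224464  0.16675279]
[322.82901284 247.37967901]
[509.40831553 -91.5590773  386.28408622] [ 0.01037248 -0.25788866 -0.96611896]
```

View pics/w1.png

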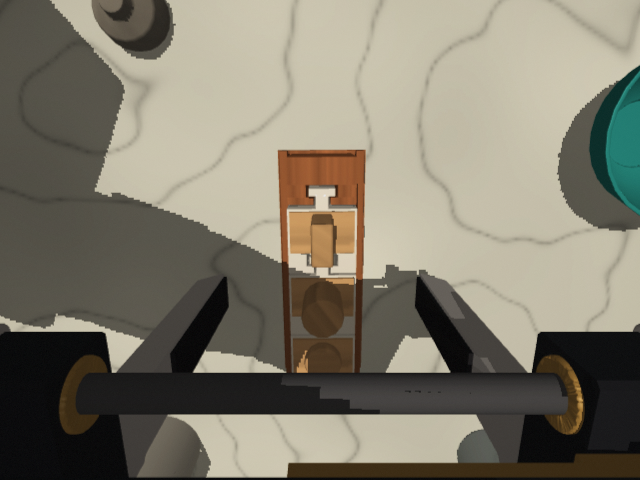

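The wrist view shows the handle at cols 310–334, rows ~213–268, well centred between the fingers and aligned with the row. I'll check it against the predicted outline.

```bash
python3 - <<'E'
from h import *
d=imaging.camera('wrist')
c,s=np.cos(.039),np.sin(.039)
for z in(86,126):
  for i,j in((-8,-16),(8,-16),(8,16),(-8,16)): print(z,i,j,proj(d,[513.5+c*i-s*j,-167+s*i+c*j,z]).round(1))
a=cv2.resize(d['img'][175:295,270:375],None,fx=5,fy=5,interpolation=cv2.INTER_CUBIC); cv2.imwrite('pics/w1c.png',a[:,:,::-1])
E
```

```text
86 -8 -16 [312.7 252.6]
86 8 -16 [332.4 252.5]
86 8 16 [332.6 214. ]
86 -8 16 [312.5 214. ]
126 -8 -16 [311.6 268.9]
126 8 -16 [333.9 268.9]
126 8 16 [334.3 225.2]
126 -8 16 [311.2 225.2]
```

View pics/w1c.png

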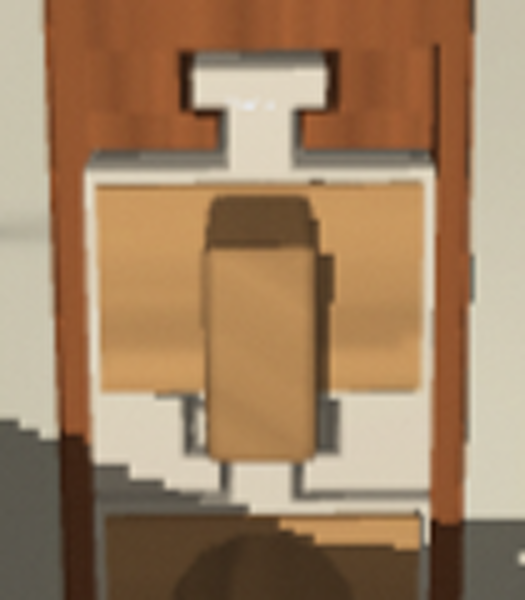

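The outline matches to about 1 px, with the handle at (513.2,-166.3). I'll descend and grip.

Call:
arm_command:
  steps:
    - [1,2,1,30,0]
    - [1,2,1,60,0]
    - [1,2,1,85,0]
    - [1,2,1,103,0]
    - [1,2,1,113,0]
    - [1,2,1,113,0]
    - [1,2,1,113,0]
    - [0,2,1,113,0]
    - [0,2,1,113,0]
    - [0,2,1,113,0]
    - [0,2,1,113,0]
    - [0,2,1,113,0]
    - [0,2,1,113,0]
    - [0,2,1,113,0]
  force: 30

```text
clock: 4.12
eef_pos: [514.0, -165.3, 111.4]
eef_rot: [3.142, -0.0, 1.61]
wrist_force: [0.5, -0.1, -0.3]
finger_gap: 27.2
finger_force: 0.0
```

Still closing; wait, then lift slowly.

Call:
arm_command:
  steps:
    - [0,0,0,0,0]
    - [0,0,0,0,0]
    - [0,0,0,0,0]
    - [0,0,0,0,0]
    - [0,0,0,-3,0]
    - [0,0,0,-6,0]
    - [0,0,0,-10,0]
    - [0,0,0,-14,0]
    - [0,0,0,-18,0]
    - [0,0,0,-18,0]
  force: 30

```text
clock: 5.38
eef_pos: [514.1, -165.4, 129.8]
eef_rot: [3.141, 0.0, 1.61]
wrist_force: [-0.4, 0.4, -4.0]
finger_gap: 16.1
finger_force: 30.0
```

Call:
arm_command:
  steps:
    - [0,0,0,-6,0]
    - [0,0,0,-12,0]
    - [0,0,0,-18,0]
    - [0,0,0,-24,0]
    - [0,0,0,-30,0]
    - [0,0,0,-36,0]
    - [0,0,0,-42,0]
    - [0,0,0,-48,0]
    - [0,0,0,-54,0]
    - [0,0,0,-60,0]
    - [0,0,0,-66,0]
    - [0,0,0,-72,0]
    - [0,0,0,-78,0]
    - [0,0,0,-84,0]
    - [0,0,0,-90,0]
    - [0,0,0,-100,0]
    - [0,0,0,-110,0]
    - [0,0,0,-120,0]
    - [0,0,0,-120,0]

```text
clock: 7.75
eef_pos: [514.2, -165.4, 250.4]
eef_rot: [3.14, 0.001, 1.61]
wrist_force: [0.6, -0.3, -3.6]
finger_gap: 15.6
finger_force: 30.0
```

```bash
python3 - <<'E'
from h import *
s=monitor.read_state(); print(s['clock'],s['eef_pos'],s['eef_rot'],s['wrist_force'],s['finger_gap'])
d=imaging.camera('scene'); save(d,'s1')
E
```

```text
7.75 [ 514.22209893 -165.42611158  250.38116205] [3.14017446e+00 6.03361547e-04 1.61013440e+00] [ 0.56938138 -0.25621656 -3.61753529] 15.619493548341406
```

View pics/s1.png

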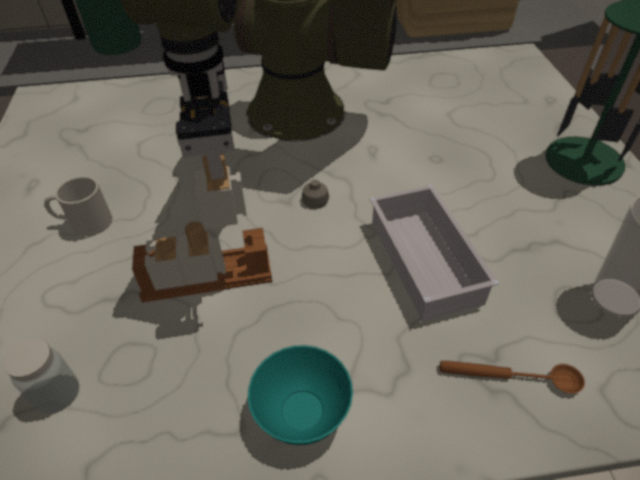

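The canister is lifted clear and the neighbours are in place (low ~165,248; round ~197,238). Next, carry it over the pan.

Call:
arm_command:
  steps:
    - [0,10,1,0,0]
    - [0,30,4,0,-0.5]
    - [0,60,8,0,-1]
    - [0,90,12,0,-1.5]
    - [0,120,16,0,-2]
    - [0,150,20,0,-2.5]
    - [0,180,24,0,-3]
    - [0,210,28,0,-3.5]
    - [0,240,32,0,-4]
    - [0,270,36,0,-4.7]
    - [0,300,40,0,-5.4]
    - [0,325,43,0,-5.8]
    - [0,340,45,0,-6.2]
    - [0,349,46,0,-6.2]
    - [0,349,46,0,-6.2]
    - [0,349,46,0,-6.2]
    - [0,349,46,0,-6.2]

```text
clock: 9.93
eef_pos: [546.2, 184.7, 249.5]
eef_rot: [3.142, 0.0, 1.718]
wrist_force: [-0.3, 0.2, -2.9]
finger_gap: 15.7
finger_force: 30.0
```

```bash
python3 - <<'E'
from h import *
s=monitor.read_state(); print(s['clock'],s['eef_pos'],s['eef_rot'],s['wrist_force'],s['finger_gap'])
d=imaging.camera('wrist'); save(d,'w2')
E
```

```text
9.925 [546.24331924 184.66079523 249.52478468] [3.14153357e+00 3.22957971e-05 1.71756478e+00] [-0.31248086  0.1734296  -2.92980357] 15.683976339484648
```

View pics/w2.png

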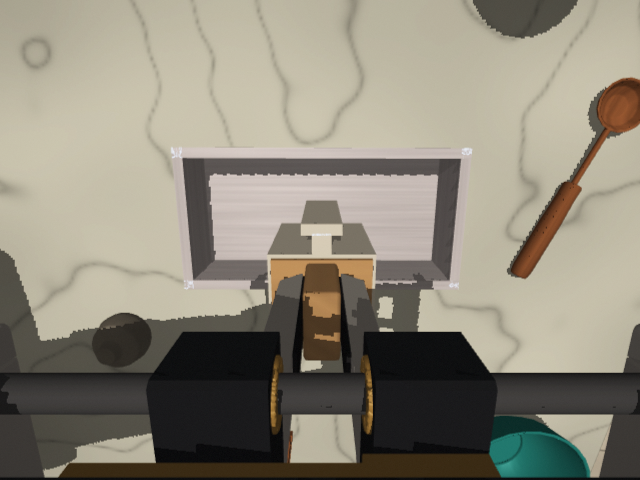

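The pan is aligned and centred under the canister (rim cols 177–466, rows 153–285). I'll lower it to just above the floor.

Call:
arm_command:
  steps:
    - [0,0,0,6,0]
    - [0,0,0,18,0]
    - [0,0,0,30,0]
    - [0,0,0,42,0]
    - [0,0,0,54,0]
    - [0,0,0,66,0]
    - [0,0,0,78,0]
    - [0,0,0,90,0]
    - [0,0,0,100,0]
    - [0,0,0,110,0]
    - [0,0,0,118,0]
    - [0,0,0,125,0]
    - [0,0,0,131,0]
    - [0,0,0,135,0]
    - [0,0,0,138,0]
    - [0,0,0,140,0]
    - [0,0,0,140,0]
    - [0,0,0,140,0]

```text
clock: 12.22
eef_pos: [546.3, 185.2, 109.6]
eef_rot: [3.141, -0.0, 1.718]
wrist_force: [0.3, -0.2, -4.2]
finger_gap: 15.9
finger_force: 30.0
```

Call:
arm_command:
  steps:
    - [0,0,0,0.5,0]
    - [0,0,0,1,0]
    - [0,0,0,1.5,0]
    - [0,0,0,2,0]
    - [0,0,0,2,0]

```text
clock: 12.85
eef_pos: [546.2, 185.2, 107.4]
eef_rot: [-3.141, -0.0, 1.718]
wrist_force: [-0.4, 1.2, -3.4]
finger_gap: 15.7
finger_force: 30.0
```

Call:
arm_command:
  steps:
    - [0,0,0,0.5,0]
    - [0,0,0,1,0]
    - [0,0,0,1.3,0]
    - [0,0,0,1.3,0]

```text
clock: 13.35
eef_pos: [546.2, 185.2, 106.3]
eef_rot: [3.141, -0.0, 1.718]
wrist_force: [-0.5, 0.6, -2.1]
finger_gap: 15.9
finger_force: 30.0
```

Call:
arm_command:
  steps:
    - [0,0,0,0.5,0]
    - [0,0,0,1,0]
    - [0,0,0,1,0]

```text
clock: 13.72
eef_pos: [546.3, 185.3, 106.2]
eef_rot: [3.141, -0.0, 1.718]
wrist_force: [-5.6, -2.3, 10.1]
finger_gap: 15.7
finger_force: 30.0
```

Contact at the expected height. Release slowly, let the fingers open, then retreat straight up.

Call:
arm_command:
  steps:
    - [0,0,0,-0.4,0]
    - [0.25,0,0,-0.4,0]
    - [0.3,0,0,-0.4,0]
    - [0.4,0,0,-0.4,0]
    - [0.5,0,0,-0.4,0]
    - [0.6,0,0,-0.4,0]
    - [0.6,0,0,-0.4,0]
    - [0.6,0,0,-0.4,0]
    - [0.6,0,0,-10,0]
    - [0.6,0,0,-30,0]
    - [0.6,0,0,-60,0]
    - [0.6,0,0,-90,0]
    - [0.6,0,0,-120,0]
    - [0.6,0,0,-150,0]
    - [0.6,0,0,-150,0]
    - [0.6,0,0,-150,0]

```text
clock: 15.72
eef_pos: [545.9, 185.2, 254.5]
eef_rot: [-3.141, 0.0, 1.718]
wrist_force: [-0.0, -0.5, -1.0]
finger_gap: 56.5
finger_force: 0.0
```

```bash
python3 - <<'E'
from h import *
s=monitor.read_state(); print(s['clock'],s['eef_pos'],s['wrist_force'],s['finger_gap'])
a=imaging.camera('scene')['img'][150:350,120:520]; b=imaging.camera('wrist')['img']
cv2.imwrite('pics/end.png',np.vstack([cv2.resize(a,(560,280)),cv2.resize(b,(560,320))[:320]])[:,:,::-1])
E
```

```text
15.725 [545.90717148 185.15665959 254.53891457] [-0.03801603 -0.48930954 -0.98918196] 56.522939380120214
```

View pics/end.png

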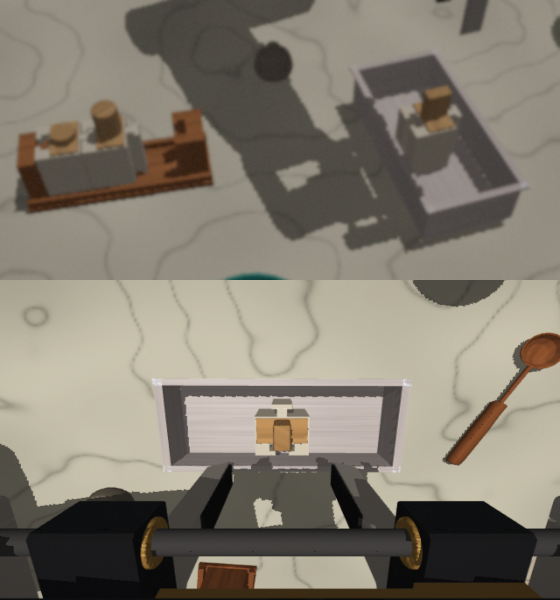

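The canister stands upright in the centre of the pan, released and clear of the gripper. The neighbours and the pan are in place.

```bash
python3 -c "
from cell import job; print(job.sign_off())"
```

```text
the job is handed in; nothing more can be done
None
```

The bar-handled canister now stands upright on the loaf pan floor, set down gently and released; in the last pictures the other two canisters and the pan look unmoved. I handed the job in after about 16 s of robot time, and no verdict came back.

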